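Clear the shaft offcut off the switch guard, set the speed and start the buffer

ROBOT

A 7-joint arm with a two-finger parallel gripper is mounted at the origin on the work surface. World frame = base frame: x ahead of the robot, y to its left, z up, the work surface at z = 0. Lengths are in m, angles in rad, forces in N, time in s.
With the tool pointing down it reaches from about 0.425 to 0.8 m from the base axis. Payload 8.3 kg.
Tool frame: the origin (TCP) lies midway between the tips of the shut fingers; the grasp point (between the pads) lies 19 mm behind it (manip.pinch_z is the distance from the TCP to the grasp point, in m); y points along the fingers, z is the direction in which the jaws open and shut, and the axes are right-handed (so a half turn about y gives the same grasp; the last joint's range is limited). The gripper opens to 85 mm and grips with 20 to 120 N. Pads are 22 mm wide; open, the fingers measure 114 mm over their backs; the gripper's body (76 mm by 85 mm) begins 54 mm behind the grasp point. The pads swing forward as they close: fully open they stand 13 mm farther back than shut.
Start: joints at [1.038, 0.383, 0.016, 1.37, -0.006, 1.388, -0.046], TCP at [0.283, -0.557, 0.231] pointing down, gripper open.
Joint ranges: [-2.95, 2.95], [-0.25, 2.06], [-1.52, 1.56], [0.18, 2.33], [-1.44, 4.58], [0.02, 2.06], [-3.01, 3.01]. Speed limits (rad/s): [2.39, 2.39, 3.01, 3.01, 3.14, 3.14, 3.14].

INTERFACE

Orientations are given as a rotation vector (axis times angle).
In Python, from cell import manip, grip, vision gives the robot as it stands. Calls block until the motion is done:
- manip.move_to(position, orientation): joint-space move of the TCP to a pose.
- manip.move_linear(position, frame=None, v=0.15): straight line of the TCP; frame=None keeps the orientation; v is the mean speed in m/s.
- manip.goto_joints(angles): joint-space move.
- grip(opening, grasp_force=None): finger opening in m; grasp_force is the grip in N (None keeps the last); returns when the fingers have stopped.
- manip.dwell(seconds).
- manip.inverse_kinematics(position, orientation): joint angles nearest the present ones, or None.
- vision.get_image(name): name is "scene" or "top" or "wrist"; returns a dict with "color" (384x512x3 uint8, red, green, blue), "camera_matrix" (3x3 intrinsics, pixels), "R" (3x3) and "t" (3): a world point X has camera coordinates R X + t. Camera axes: x right, y down, z forward; pixel columns grow to the right and rows downward; lengths in m; the calibration is good to about 2 mm. A picture is of the moment at which its call begins. There is no depth.
A pose or a line that the arm cannot do raises manip.Unreachable and nothing moves.
- manip.sign_off(): hands the job in, once; it reports no verdict.
Readings, each from a call of its own:
- manip.get_time(): time.
- manip.get_joint_pos(): joint angles.
- manip.get_joint_vel(): joint speeds.
- manip.get_joint_torque(): joint torques, N m.
- manip.get_ee_pos(): TCP position.
- manip.get_tcp_rot(): TCP orientation.
- manip.get_ft_force(): force on the tool from outside, world axes, zero at the start.
- manip.get_torque(): the same for the moment, N m.
- manip.get_grip_width(): finger opening in m.
Only numpy, scipy, OpenCV 4.12 (cv2) and the standard library are available. Lean on these libraries where they do the work, as an engineer would, in place of code of your own. Each camera call takes 0.05 s, during which the arm holds its last target.

TASK

A graphite shaft offcut has been left lying across the guard rails over the buffer's rocker switch: clear it away so that it lies flat on the floor of the blue tray. Then turn the black speed selector until its white pointer rests at the green dot, and only after that switch the buffer on by pressing the green-striped end of the red rocker down until it stays down. Leave the two white grips, the steel hosel adapter and the amber jar where they are.

Things in the scene. Friction and masses are not known exactly. Their poses are not given: they have to be found in the camera images.
- panel: Fixed box 220 (x) by 200 (y) by 50 mm high; origin at the centre of its underside, x points away from the operator. On top: red rocker centred at x=-50, black selector axis at x=+50 mm, both y=0. Beside the rocker two steel guard rails, 4 mm thick, at y=+-36 mm, x from -95 to -5 mm; tops 32 mm above the panel top (82 mm above the bench), 8 mm high lips on both ends.
- offcut: Loose graphite shaft offcut, a straight black rod 15 mm in diameter and 170 mm long with thin white and gold bands, about 30 g; origin at its middle on the axis, its y axis is the long axis (it may roll about it). It starts across both guard rails, above the rocker.
- tray: Fixed open blue tray 240 (x) by 160 (y) by 40 mm high, walls and floor 5 mm; origin at the centre of its underside. The offcut fits flat in it only roughly along its x axis or diagonally.
- selector (a joint): Turn of the speed selector (rad); grows clockwise seen from above. It has four detents, at 0, 0.6, 1.2 and 1.8; the green dot is the one at 1.2. It starts at 0 or 0.6. It clicks over a hump of about 0.08 N m between detents.
- selector_grip (a point): On the selector's axis, 30 mm above the panel top, at the height to grip; its x axis is the direction of the white pointer. The selector is a disc of 64 mm diameter and 13 mm height, carrying an upright bar 64 mm long (along x) and 14 mm thick (along y), whose top is 40 mm above the panel top.
- green_dot (a point): Centre of the green dot on the panel top, 50 mm from the selector's axis.
- rocker (a joint): Tilt of the rocker switch (rad): 0 is off, 0.35 is on; it snaps over half way and then stays. It takes about 3 N at the striped end.
- rocker_on (a point): The spot to press: top face of the rocker at its green-striped end (the end nearer the panel's -x edge), middle of its width. When off it is about 17 mm above the panel top; it goes down about 7 mm. The rocker is a red slab 56 mm (x) by 44 mm (y); z axis: normal of its face.
- grip_a: Loose white golf grip, 250 mm long, 29 tapering to 21 mm in diameter, lying along x on the rubber cradle; origin at the middle of its underside. Leave alone.
- grip_b: The second white golf grip, the same. Leave alone.
- cradle: Fixed black rubber mat with ridges, 240 (x) by 130 (y) by 20 mm high, that carries the two grips; origin at the centre of its underside.
- adapter: Loose satin steel driver hosel adapter, 62 mm high and 24 mm wide, standing; origin at the centre of its underside. Leave alone.
- jar: Loose amber jar, 64 mm in diameter, 75 mm high, standing; origin at the centre of its underside. Leave alone.
There are look-alikes about, which are no part of the job. Leave any purple or turquoise look-alike of the offcut alone.

How it is judged:
On the way, in this order (a step that is already met when the one before it is completed fails the run):
1. the offcut lies flat on the tray's floor, let go (x of offcut in the frame of tray between -0.11 and 0.11 m and y of offcut in the frame of tray between -0.07 and 0.07 m and z of offcut in the frame of tray below 0.02 m and angle between offcut's own y axis and vertical between 1.47 and 1.67 rad and contact force between the fingers and offcut below 0.2 N), for 0.2 s.
2. the selector stands at the green dot (value of joint selector between 1.08 and 1.32 rad), for 0.2 s.
3. the rocker is switched on (value of joint rocker above 0.28 rad), for 0.2 s.
At the end, for the whole second after the job is handed in: The offcut lies flat (within 0.1 rad of level) and at rest on the tray's floor, its middle inside the tray; the selector rests within 0.12 rad of 1.2, at the green dot; the rocker is on (above 0.28 rad). Done in this order: offcut, selector, rocker (all of step 2 and x of offcut in the frame of tray between -0.11 and 0.11 m and y of offcut in the frame of tray between -0.07 and 0.07 m and z of offcut in the frame of tray below 0.02 m and angle between offcut's own y axis and vertical between 1.47 and 1.67 rad and linear speed of offcut below 0.02 m/s and value of joint rocker above 0.28 rad); the robot touches nothing.
It fails at once if a grip, the adapter or the jar is moved more than 30 mm or the adapter or jar is tipped over (distance of any of grip_a, grip_b, adapter, jar from where it was at the start of the episode above 0.03 m or angle between any of adapter, jar's own z axis and vertical above 0.5 rad).
It also fails if it takes over 58 s, if anything falls off the work surface, if the arm or the gripper's body presses on something with over 40 N, if the wrist force passes 120 N, or if a joint passes its speed limit or range.

## Working session

There is one attempt and no reset: what is moved stays moved. The work goes in short steps, each a Python script; the robot and the scene stay as the last script left them, time stands still between calls to the robot, and variables do not carry over. Pictures are saved under pics/ and viewed, and the job is handed in when it is done.

```bash
ls; mkdir -p pics; python3 - <<'E'
from cell import manip, grip, vision
import cv2
for n in ("scene","top","wrist"):
    d=vision.get_image(n); cv2.imwrite(f"pics/{n}0.png",d["color"][...,::-1]); print(n,d["camera_matrix"].round(1).tolist(),(-d["R"].T@d["t"]).round(3), d["R"].round(2).tolist())
print(manip.get_time(),manip.get_tcp_rot(),manip.get_ee_pos(),manip.pinch_z)
E
```

```text
pics
scene [[359.0, 0.0, 249.8], [0.0, 359.0, 185.8], [0.0, 0.0, 1.0]] [1.404 0.223 0.656] [[-0.23, 0.97, 0.01], [0.49, 0.13, -0.86], [-0.84, -0.19, -0.51]]
top [[404.7, 0.0, 258.3], [0.0, 404.7, 193.2], [0.0, 0.0, 1.0]] [ 0.275 -0.008  1.318] [[0.02, -1.0, -0.0], [-0.98, -0.02, -0.18], [0.18, 0.01, -0.98]]
wrist [[282.2, 0.0, 254.5], [0.0, 282.2, 188.2], [0.0, 0.0, 1.0]] [ 0.354 -0.52   0.373] [[0.45, -0.89, -0.0], [-0.85, -0.43, 0.31], [-0.28, -0.14, -0.95]]
0.15 [-0.46945272  1.96137434 -1.9584048 ] [ 0.28278014 -0.55692725  0.23050438] 0.0187
```

View pics/top0.png

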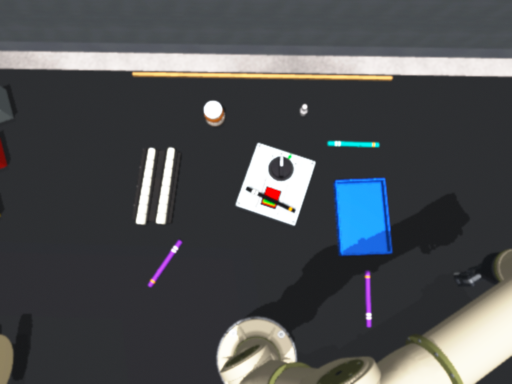

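View pics/scene0.png

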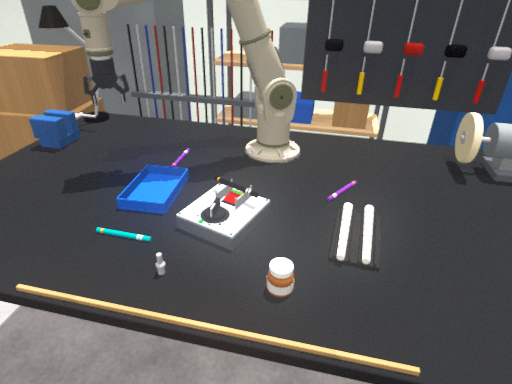

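View pics/wrist0.png

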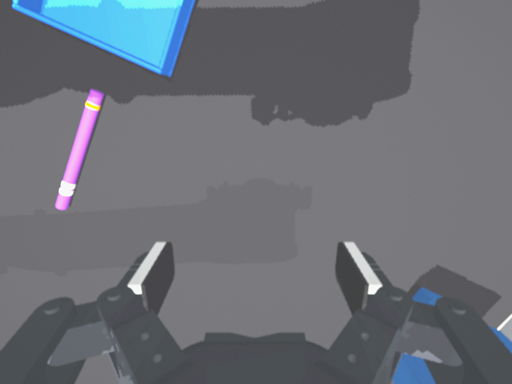

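The top view shows these rod-like things: the black banded rod over the rocker (270,200), two purple rods (165,263) and (368,298), a turquoise rod (353,144), and the ochre table edge strip (262,76). By the description I choose the black one on the panel. Next is a close crop.

```bash
python3 - <<'E'
import cv2
a=cv2.imread("pics/top0.png")[135:265,225:400]; cv2.imwrite("pics/c1.png",cv2.resize(a,None,fx=4.5,fy=4.5,interpolation=cv2.INTER_CUBIC))
a=cv2.imread("pics/scene0.png")[150:260,110:285]; cv2.imwrite("pics/c2.png",cv2.resize(a,None,fx=4.5,fy=4.5,interpolation=cv2.INTER_CUBIC))
E
```

```text
(no output)
```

View pics/c1.png

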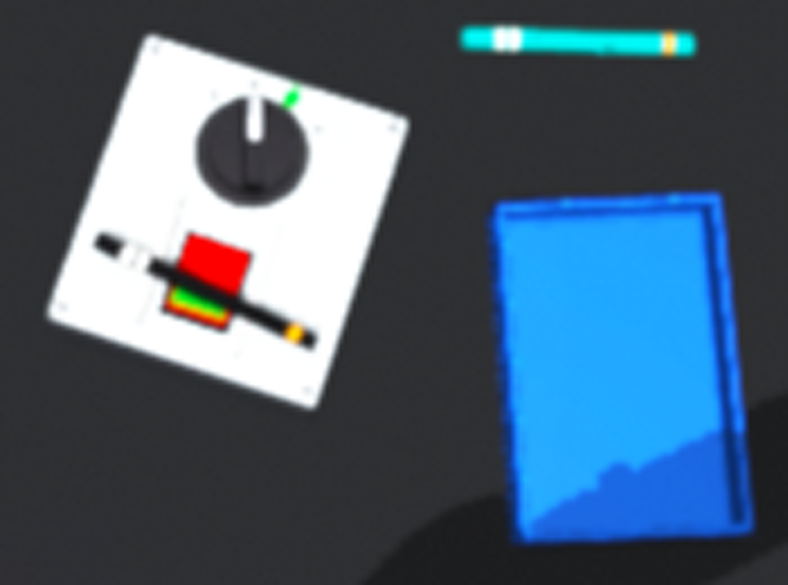

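View pics/c2.png

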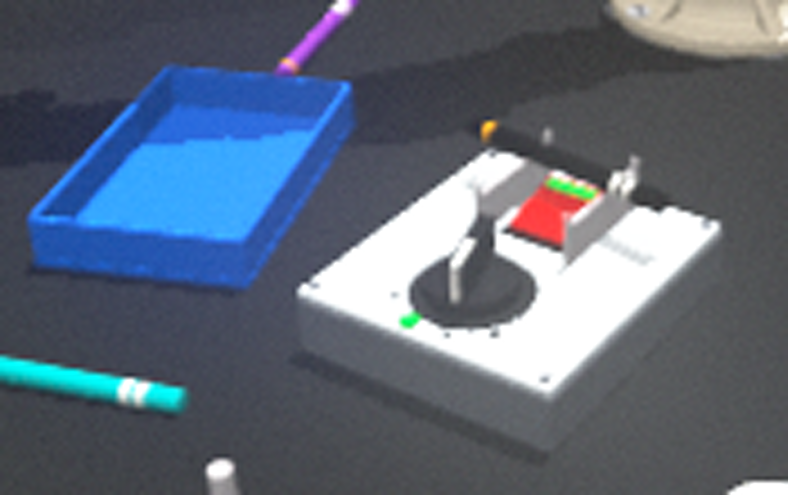

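The crops confirm a black rod with white and gold bands across both rails. It sits over the rocker, and the green stripe is at the near side (crop 195,300). The pointer is at (255,118) and the dot at (291,97). Next I measure their positions.

```bash
cat > h.py <<'E'
from cell import manip, grip, vision
import cv2, numpy as np
from scipy.spatial.transform import Rotation as Ro
def ray(d,uv,z):
    uv=np.atleast_2d(np.asarray(uv,float)); K,R,t=d["camera_matrix"],d["R"],d["t"]
    r=np.c_[uv,np.ones(len(uv))]@np.linalg.inv(K).T@R; c=-R.T@t
    return (c+r*((z-c[2])/r[:,2])[:,None])[:,:2]
def proj(d,X):
    p=(np.atleast_2d(X)@d["R"].T+d["t"])@d["camera_matrix"].T; return p[:,:2]/p[:,2:]
def shot(n,name,box=None,k=1):
    d=vision.get_image(n); im=d["color"][...,::-1]
    if box: im=im[box[1]:box[3],box[0]:box[2]]
    if k!=1: im=cv2.resize(im,None,fx=k,fy=k,interpolation=cv2.INTER_CUBIC)
    cv2.imwrite(f"pics/{name}.png",im); return d
def rv(yaw,tilt=0):
    """tool pointing down, jaw axis (tool z) horizontal at world angle yaw"""
    z=np.array([np.cos(yaw),np.sin(yaw),0]); y=np.array([0,0,-1.]); x=np.cross(y,z)
    return Ro.from_matrix(np.c_[x,y,z]).as_rotvec()
E
python3 - <<'E'
from h import *
print(Ro.from_rotvec(manip.get_tcp_rot()).as_matrix().round(2).tolist())
d=vision.get_image("top"); h=cv2.cvtColor(d["color"],cv2.COLOR_RGB2HSV).astype(int); H,S,V=h[...,0],h[...,1],h[...,2]
def big(m):
    c,_=cv2.findContours(m.astype(np.uint8),cv2.RETR_EXTERNAL,cv2.CHAIN_APPROX_NONE); return max(c,key=cv2.contourArea)[:,0]
roi=np.zeros(H.shape,bool); roi[138:230,230:320]=1
c=big((S<60)&(V>130)&roi); w=ray(d,c,.05)
r=cv2.minAreaRect((w*1000).astype(np.float32)); print("panel",r,len(c))
t=big((H>95)&(H<125)&(S>120)&(V>60)&(np.arange(512)[None]>320)); 
r=cv2.minAreaRect((ray(d,t,.04)*1000).astype(np.float32)); print("tray",r); print(cv2.boundingRect(t))
g=np.argwhere((H>45)&(H<80)&(S>120)&(V>80)&roi)
print("green",g[:,::-1].tolist())
E
```

```text
[[-0.89, -0.0, 0.45], [-0.45, 0.0, -0.89], [0.0, -1.0, -0.0]]
panel ((540.7454223632812, -51.36540222167969), (201.10459899902344, 221.4912872314453), 71.87130737304688) 333
tray ((442.3409423828125, -327.5609130859375), (248.19046020507812, 173.59429931640625), 3.407200813293457)
(333, 177, 60, 80)
green [[289, 155], [290, 155], [289, 156], [290, 156], [288, 157], [289, 157], [290, 157], [288, 158], [289, 158], [264, 199], [265, 199], [266, 199], [264, 200], [265, 200], [266, 200], [267, 200], [268, 200], [264, 201], [265, 201], [266, 201], [267, 201], [268, 201], [269, 201], [270, 201], [267, 202], [268, 202], [269, 202], [270, 202], [271, 202], [272, 202], [270, 203], [271, 203], [272, 203], [273, 203], [274, 203], [273, 204]]
```

```bash
python3 - <<'E'
from h import *
d=vision.get_image("top"); col=d["color"]
P=np.array([.5407,-.0514]); a=np.radians(-18.13); ex=np.array([np.cos(a),np.sin(a)]); ey=np.array([-ex[1],ex[0]])
dot=ray(d,[289,156.4],.05)[0]; sel=P+.05*ex; print("sel",sel,"dot rel panel",np.degrees(np.arctan2(*(ey@(dot-sel),ex@(dot-sel)))),np.linalg.norm(dot-sel))
# offcut dark pixels over panel away from selector
c=np.array([[246,188.5],[295,211]])
w=ray(d,c,.0895); print("offcut est",w,np.linalg.norm(w[1]-w[0]))
g=cv2.cvtColor(col,cv2.COLOR_RGB2GRAY)
# dark+gold: strip between ends
hsv=cv2.cvtColor(col,cv2.COLOR_RGB2HSV)
L=(c[1]-c[0])/np.linalg.norm(c[1]-c[0]); n=np.array([-L[1],L[0]])
yy,xx=np.mgrid[:384,:512]; q=np.dstack([xx,yy])-c[0]; s=q@L; tt=q@n
m=(abs(tt)<6)&(s>0)&(s<56)&(g<90)&(hsv[...,1]<150)
pts=np.argwhere(m)[:,::-1]; ww=ray(d,pts,.0895)
mu=ww.mean(0); u=np.linalg.svd(ww-mu)[2][0]; pr=(ww-mu)@u
mid=mu+u*(pr.min()+pr.max())/2
print(len(pts),"mid",mid,"len",np.ptp(pr),"ang",np.degrees(np.arctan2(u[1],u[0])),"rel panel",[ex@(mid-P),ey@(mid-P)],"width sd",((ww-mu)@np.array([-u[1],u[0]])).std())
# pointer white at z=.09 
m=(g>150)&(xx>270)&(xx<292)&(yy>150)&(yy<180)
dd=np.linalg.norm(ray(d,np.c_[xx.ravel(),yy.ravel()],.09).reshape(384,512,2)-sel,axis=2)<.031
pp=np.argwhere(m&dd)[:,::-1]; w=ray(d,pp,.09); b=w.mean(0)-sel; print(len(pp),"ptr rel panel",np.degrees(np.arctan2(ey@b,ex@b)))
for nme,p in (("rail+",P+-.05*ex+.036*ey),):print(nme,p)
for yaw in np.radians([-18,72,3,93]):
  print(yaw,[None if (j:=manip.inverse_kinematics(p,rv(y)))is None else j[[0,6]].round(2) if hasattr(j,'shape') else (j[0],j[6]) for p in ([*mid,.2],[.44,-.327,.1]) for y in (yaw,yaw+np.pi)])
E
```

```text
sel [ 0.58821765 -0.0669587 ] dot rel panel -15.53724853608008 0.049655763444726504
offcut est [[ 0.5135524   0.04059975]
 [ 0.44611862 -0.11103995]] 0.1659575673243259
106 mid [ 0.48178651 -0.03426926] len 0.1611873841685178 ang -114.87600984035048 rel panel [np.float64(-0.06131925141248158), np.float64(-0.0020521010298435163)] width sd 0.0027580233339797974
28 ptr rel panel 17.017450858717588
rail+ [ 0.50438462 -0.00162859]
-0.3141592653589793 [array([ 0.48, -0.37]), array([1.09, 2.58]), array([0.77, 0.2 ]), array([ 0.42, -2.82])]
1.2566370614359172 [array([0.57, 1.19]), array([ 0.4 , -1.92]), array([0.95, 1.7 ]), array([ 0.6 , -1.31])]
0.05235987755982989 [array([ 0.5, -0. ]), array([-1.18, -2.8 ]), array([0.82, 0.55]), array([ 0.46, -2.47])]
1.6231562043547265 [array([0.61, 1.55]), array([ 0.42, -1.56]), array([0.99, 2.05]), array([ 0.63, -0.96])]
```

```bash
python3 - <<'E'
from h import *
mid=np.array([.4818,-.0343]); y=np.radians(-24.9)
manip.move_to([*mid,.16],rv(y)); grip(.045,30)
d=shot("wrist","w1")
print(proj(d,[*mid,.0895]).round(0))
print(manip.get_ee_pos(),manip.get_time(),manip.get_joint_pos())
E
```

```text
[[256. 201.]]
[ 0.48181956 -0.03431001  0.16000228] 2.8083 [ 0.46906727  0.1634692  -0.50936029  1.83216068  0.08636878  1.16772718
 -0.50313903]
```

View pics/w1.png

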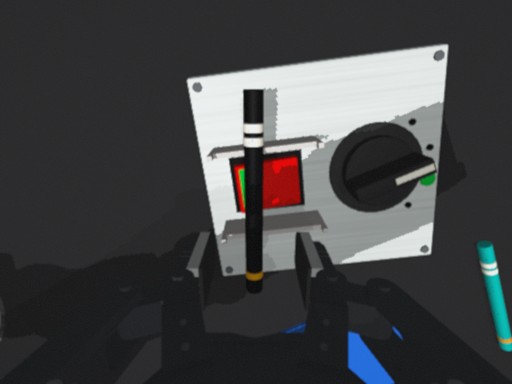

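The wrist view shows the rod vertical at column 254 (rows 90–290), centred between the fingers, with its predicted middle at (256,201). The pose agrees, so I'll grasp it.

```bash
python3 - <<'E'
from h import *
mid=np.array([.4818,-.0343])
manip.move_linear([*mid,.0795],v=.1); grip(0.0,30); print(manip.get_grip_width(),manip.get_ft_force())
manip.move_linear([*mid,.17],v=.12)
print(manip.get_grip_width())
shot("wrist","w2"); print(manip.get_time())
E
```

```text
0.013421806865697588 [-0.3274777   0.79339948  4.18164223]
0.014036246935659727
5.1
```

View pics/w2.png

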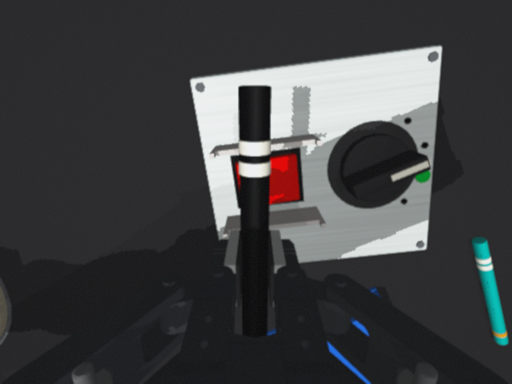

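The rod is held between the pads (far end at 255,90, near end at 255,335) and clear of the rails. I'll carry it to the tray.

```bash
python3 - <<'E'
from h import *
T=np.array([.441,-.327])
manip.move_to([*T,.16],rv(np.radians(-86.6)))
print(manip.get_grip_width())
shot("top","t3",(200,130,420,290),3.5)
manip.move_linear([*T,.012],v=.1); print(manip.get_grip_width(),manip.get_ft_force(),manip.get_ee_pos())
grip(.045); manip.move_linear([*T,.16],v=.15)
shot("top","t4",(200,130,420,290),3.5);shot("wrist","w4"); print(manip.get_time())
E
```

```text
0.013669218914221288
0.013827579464454893 [-0.06152675 -0.49182088  0.18109074] [ 0.44143233 -0.32728391  0.01265456]
9.5583
```

View pics/t4.png

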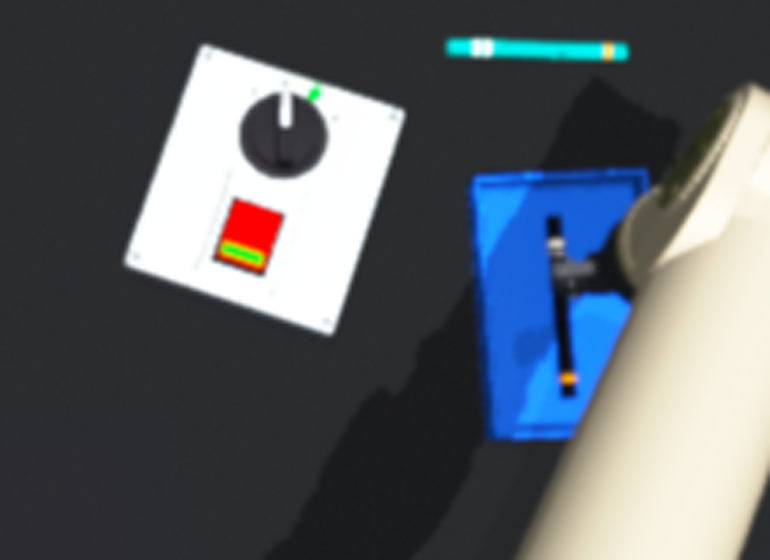

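View pics/w4.png

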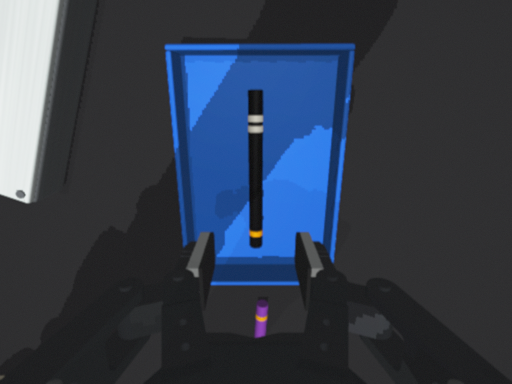

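The offcut lies flat in the tray: rod at column 256, rows 90–247 in the wrist view, with the purple rod outside. Next I look at the selector from above.

```bash
python3 - <<'E'
from h import *
S=np.array([.5882,-.067])
manip.move_linear([.441,-.327,.2],v=.2)
for y in (-90,90,-125,55): 
  j=manip.inverse_kinematics([*S,.15],rv(np.radians(y))); print(y,None if j is None else np.round(j,2))
manip.move_to([*S,.17],rv(np.radians(-90)))
d=shot("wrist","w5")
print(proj(d,[[*S,.05],[*S,.09]]).round(0), manip.get_time())
E
```

```text
-90 [ 0.34  0.39 -0.37  1.57  0.15  1.21 -1.62]
90 [ 0.61  0.46 -0.74  1.56  0.32  1.25  1.39]
-125 [ 0.29  0.38 -0.3   1.57  0.12  1.21 -2.21]
55 [ 0.55  0.44 -0.66  1.56  0.28  1.24  0.81]
[[253. 181.]
 [253. 195.]] 11.1083
```

View pics/w5.png

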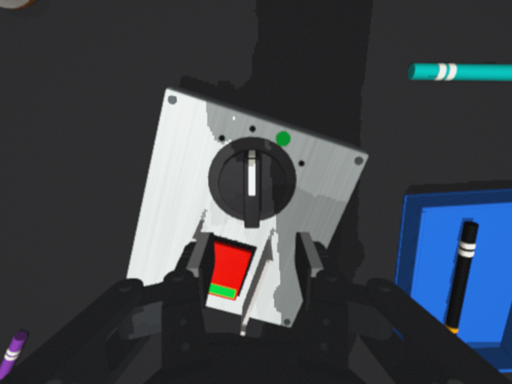

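The pointer (252,152) is vertical, aligned with the tool, and stands at the second mark (252,128). The green dot is the third mark (283,138), and the disc centre matches the prediction. I'll grip the bar and turn it 0.6 rad clockwise.

```bash
python3 - <<'E'
from h import *
S=np.array([.5882,-.067])
manip.move_linear([*S,.068],v=.12); print(manip.get_ft_force())
grip(0.0,40); print(manip.get_grip_width(),manip.get_ft_force(),manip.get_torque())
for a in (-12,-24,-34.4):
  manip.move_linear([*S,.068],rv(np.radians(-90+a)),v=.05); print(manip.get_ft_force().round(1),manip.get_torque().round(2),manip.get_time())
manip.dwell(.3)
grip(.045); manip.dwell(.2)
manip.move_linear([*S,.17],v=.15)
shot("wrist","w6");shot("top","t6",(225,135,325,235),5); print(manip.get_time())
E
```

```text
[-0.57240277  0.98343399 -0.11406858]
0.013422987343856517 [-2.6672247   0.886409    6.14708477] [ 0.18594995  0.331131   -0.03686989]
[-3.   1.3  5.8] [0.23 0.38 0.06] 12.85
[-2.2  1.   6.9] [ 0.35  0.35 -0.12] 13.2083
[-1.5  1.9  5.4] [0.37 0.35 0.  ] 13.5417
15.3833
```

View pics/w6.png

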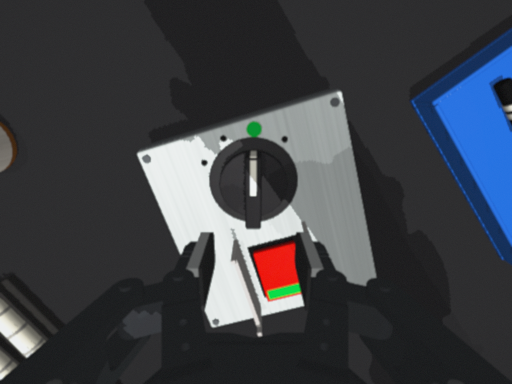

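View pics/t6.png

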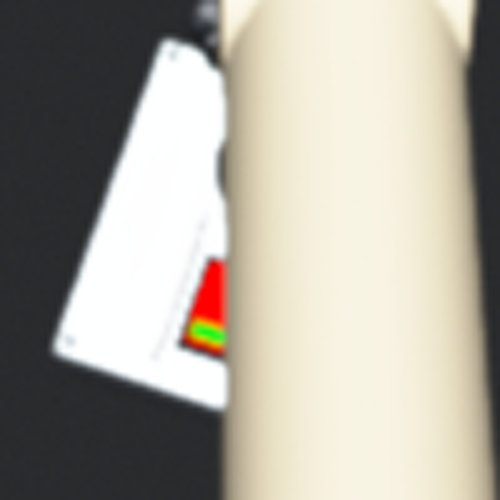

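The pointer (253,155) now points at the green dot (254,129), and the rocker is still off. Next I press the rocker with the fingers shut.

```bash
python3 - <<'E'
from h import *
manip.move_linear([.5882,-.067,.2],v=.2)
P=np.array([.5407,-.0514]); a=np.radians(-18.13); ex=np.array([np.cos(a),np.sin(a)])
B=P-.074*ex; print("press",B)
manip.move_to([*B,.13],rv(a)); grip(0.0,40)
d=shot("wrist","w7"); print(proj(d,[*B,.067]).round(0), manip.get_time())
E
```

```text
press [ 0.47037388 -0.02837312]
[[256. 204.]] 17.7917
```

View pics/w7.png

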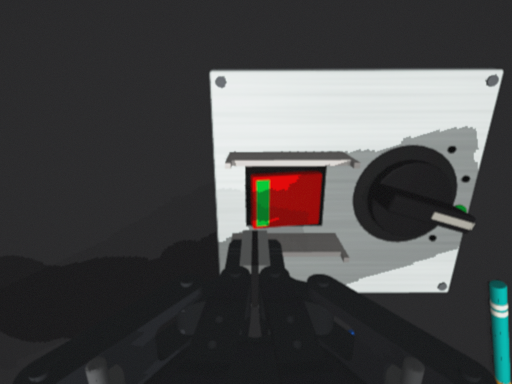

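The stripe is at (263,203) and my target projects to (256,204), so I'll shift about 2 mm inward. Then I lower in steps while watching the force.

```bash
python3 - <<'E'
from h import *
P=np.array([.5407,-.0514]); a=np.radians(-18.13); ex=np.array([np.cos(a),np.sin(a)])
B=P-.072*ex
manip.move_linear([*B,.075],v=.1); f0=manip.get_ft_force()
for z in np.arange(.070,.0545,-.0015):
  manip.move_linear([*B,z],v=.03); f=manip.get_ft_force()-f0; print(round(z,4),f.round(1))
  if f[2]>15: break
manip.dwell(.2)
manip.move_linear([*B,.14],v=.12)
shot("wrist","w8"); print(manip.get_time())
manip.goto_joints([1.038,.383,.016,1.37,-.006,1.388,-.046])
shot("top","t8",(225,135,400,265),4.5);shot("scene","s8",(110,150,285,260),4.5); print(manip.get_time())
E
```

```text
0.07 [ 0.2 -1.2 -1.3]
0.0685 [-0.1 -1.6  0.2]
0.067 [ 0.4 -1.1  1.3]
0.0655 [ 0.6 -1.   0.4]
0.064 [ 0.9 -0.6  0.5]
0.0625 [ 0.9 -1.7 -0.1]
0.061 [ 0.3 -0.3 -0.1]
0.0595 [-1.3 -2.1  5.4]
0.058 [-6.5 -1.5 17.3]
21.8917
24.0333
```

View pics/w8.png

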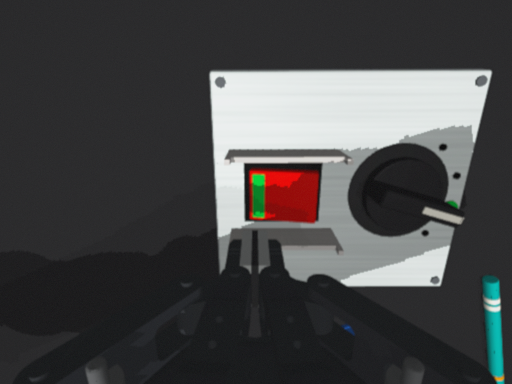

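View pics/t8.png

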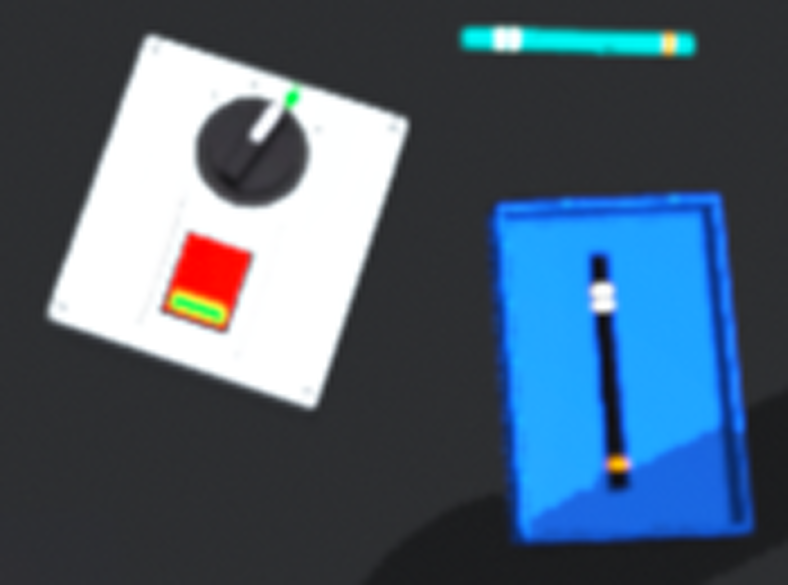

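View pics/s8.png

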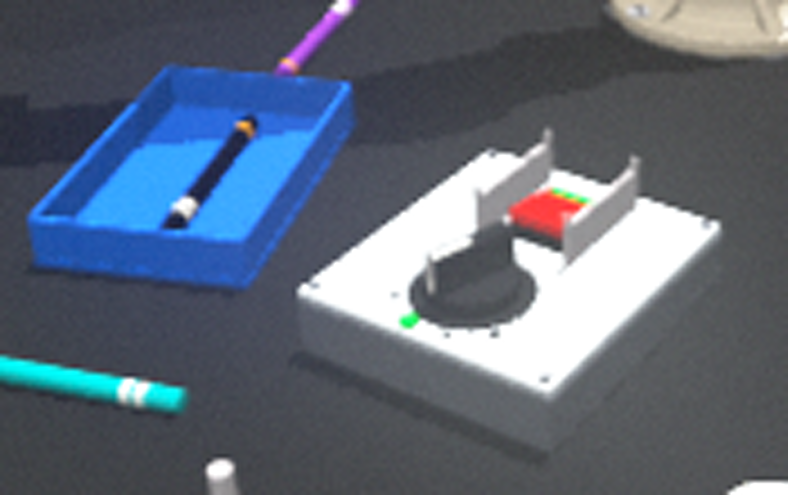

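The top view shows the pointer at the dot (290,97) and the rod flat in the tray. In the scene view the stripe has dropped about 1.8 px (~6 mm). I'll do a numeric check before handing in.

```bash
python3 - <<'E'
from h import *
sel=np.array([.5882,-.067]); d=vision.get_image("top"); g=cv2.cvtColor(d["color"],cv2.COLOR_RGB2GRAY); hs=cv2.cvtColor(d["color"],cv2.COLOR_RGB2HSV)
yy,xx=np.mgrid[:384,:512]; w=ray(d,np.c_[xx.ravel(),yy.ravel()],.09).reshape(384,512,2)-sel
b=w[(np.linalg.norm(w,axis=2)<.031)&(g>150)&(hs[...,1]<90)].mean(0); q=ray(d,[289,156.4],.05)[0]-sel
print("ptr, dot deg",np.degrees([np.arctan2(b[1],b[0]),np.arctan2(q[1],q[0])]))
s0=cv2.imread("pics/scene0.png");s=vision.get_image("scene")["color"][...,::-1]
def st(im):
    h=cv2.cvtColor(np.ascontiguousarray(im),cv2.COLOR_BGR2HSV)[185:200,225:250].astype(int); m=(h[...,0]>40)&(h[...,0]<80)&(h[...,1]>100); p=np.argwhere(m); return p.mean(0)+[185,225],len(p)
print("stripe before/after",st(s0),st(s))
df=np.abs(s0.astype(int)-s).max(2)[:, :]
for n,(x0,y0,x1,y1) in dict(jar=(260,255,300,298),adapter=(150,248,170,280),grips=(330,198,380,268)).items(): print(n,(df[y0:y1,x0:x1]>40).sum())
E
```

```text
ptr, dot deg [-32.44161362 -33.61629451]
stripe before/after (array([191.6, 236.5]), 20) (array([193.125, 236.5  ]), 8)
jar 0
adapter 0
grips 266
```

```bash
python3 - <<'E'
from h import *
d=shot("scene","s9"); s=cv2.imread("pics/s9.png")[190:275,320:390]; s0=cv2.imread("pics/scene0.png")[190:275,320:390]
cv2.imwrite("pics/cmp.png",cv2.resize(np.hstack([s0,s]),None,fx=5,fy=5))
E
```

```text
(no output)
```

View pics/cmp.png

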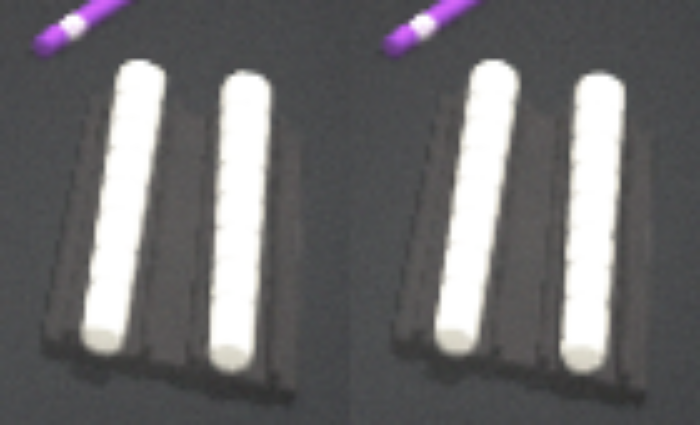

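The two grips look the same in both halves apart from a shift under 1 px (a couple of mm of settling; I never touched them). I'm handing in.

```bash
python3 - <<'E'
from h import *
print(manip.get_time()); manip.sign_off()
E
```

```text
24.1833
the job is handed in; nothing more can be done
```

I did the job in the required order and handed it in at 24.2 s. First I laid the black offcut flat in the tray, then turned the selector 0.6 rad clockwise to the green dot, then pressed the rocker's green-striped end until it hit its stop at about 17 N.

What the last checks showed:
- **Offcut:** it lies flat inside the tray, roughly along its long side, released, and seen from both the top and scene cameras.
- **Selector:** the pointer measures -32.4° against -33.6° for the dot, about 0.02 rad apart.
- **Rocker:** the striped end stayed visibly lower after I let go. The estimate is rough: about 6 mm by eye and about 1.5 px (roughly 5 mm) in the pixel count, against 7 mm expected. I had no direct reading of its angle.
- **Left alone:** the jar and adapter show no pixel change. The check flagged the grips: they shifted by less than 1 px (about 2 mm). I never touched them, so I take it as settling, well inside the 30 mm limit.

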